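Open the junction box of a cryostat and fit its terminal plate

TASK

Swivel the flat steel cover of the grey junction box sideways around its single screw, towards the side where the tall flask does not stand in the way, until the port below lies completely open, and leave it open. Then fit the loose terminal plate into the port: tilt it, slip its plain end under the fixed lip at the screw end of the port, and lower the flanged end until the plate lies level on the port's floor. Do not disturb the flask, the multimeter or the tin.

Things in the scene. Friction and masses are not known exactly. Their poses are not given: they have to be found in the camera images.
- housing: Grey junction box fixed to the bench, 190 (x) x 100 (y) x 60 mm high, its top partly under a flat cover. Origin: centre of its underside, on the bench. Its +x points from the screw end, nearer the robot, to the other end. It stands left or right of the robot's x axis, turned up to 0.3 rad.
- seat (a point): Centre of the floor of the port, a rectangular recess in the box's top: 28 mm from the box's centre towards its +x, 42 mm above the bench; axes as the box's. The port is 106 mm long (box x from -25 to +81 mm), 66 mm wide (y -33 to +33 mm) and 18 mm deep (rim at 60 mm).
- lip (a point): Middle of the free edge, underside, of a fixed steel lip that overhangs the port's screw end across its full width: box x from -25 to -11 mm, 55 to 60 mm above the bench. The gap below it is 13 mm high and 14 mm deep; the opening left beside it is 92 mm long.
- cover (a joint): Flat steel cover 181 x 76 x 4 mm, 61 to 65 mm above the bench, turning level on one screw; from it 161 mm outwards, 20 mm behind, 38 mm to each side. Rad: 0 closed, along the box's +x; + swings towards the box's +y, - towards -y; stops at +-1.75; port fully open beyond 1.42. Stays where left (friction about 0.12 N m). Starts within 0.15 of closed.
- cover_post (a point): Centre (half-way up) of the round upright steel post fixed on the cover near its outer end, by which it is moved: 24 mm diameter, 40 mm tall, 65 to 105 mm above the bench, on the cover's centre line 135 mm from the pivot screw.
- pivot (a point): The cover's pivot screw, on the vertical axis of its turning, at the height of the box's top (60 mm); 70 mm from the box's centre towards its -x. Its head is 18 mm wide and ends 70 mm above the bench.
- plate_center (a point): Loose terminal plate, 0.25 kg: aluminium, 100 (x) x 60 (y) x 6 mm, with a grey block on its middle to grip by, 40 (x) x 24 (y) mm, top 56 mm above the underside. Across its +x end a flange stands up to 20 mm, too high for the lip. Point: on the middle, 28 mm above the underside. Starts flat on the bench, across from the box, x within 0.7 rad of the robot's. Seated, its axes are along the box's.
- plate_toe (a point): Middle of the plain end of the terminal plate, half-way up its 6 mm edge: 50 mm from the plate's middle towards its -x, 3 mm above its underside.
- flask_center (a point): Bystander: tall steel flask, 64 mm diameter, 160 mm tall, standing loose beside the box on its +y or -y side, in the cover's way. Point half-way up.
- meter_center (a point): Bystander: black multimeter lying on the bench on the other side of the box, 120 x 66 x 34 mm high; the cover passes above it. Point half-way up.
- tin_center (a point): Bystander: small round tin, 56 mm diameter, 60 mm tall, standing loose about 115 mm from the plate's middle, beyond its flanged end. Point half-way up.
Mind the look-alikes: they are no part of the job. Leave any orange or red look-alike of the part that bears plate_center alone.

How it is judged:
On the way, in this order (a step that is already met when the one before it is completed fails the run):
1. the cover has been swung clear of the port (more than 1.4 rad to either side) ((value of joint cover above 1.4 rad or value of joint cover below -1.4 rad)), for 0.2 s.
2. the plain end of the plate is under the lip with the plate still tilted (x of plate_toe in the frame of housing between -0.03 and -0.013 m and z of plate_toe in the frame of housing between 0.04 and 0.055 m and angle between plate_center's own z axis and vertical above 0.08 rad), for 0.05 s.
At the end, for the whole second after the job is handed in: Cover at rest open, over 1.4 rad from closed to either side; plate released and at rest on the port's floor (height within 3 mm), level within 0.05 rad, middle within 6 mm of the port's middle both ways, in line within 0.12 rad; flask, multimeter and tin within 20 mm of their starts ((value of joint cover above 1.4 rad or value of joint cover below -1.4 rad) and velocity of joint cover between -0.05 and 0.05 rad/s and x of plate_center in the frame of housing between 0.022 and 0.034 m and y of plate_center in the frame of housing between -0.006 and 0.006 m and z of plate_center in the frame of housing between 0.067 and 0.0735 m and angle between plate_center's own z axis and vertical below 0.05 rad and angle between the x axis of plate_center and the x axis of housing, either way round below 0.12 rad and linear speed of plate below 0.02 m/s); the robot touches nothing.
It fails at once if the steel flask is disturbed (moved more than 20 mm) (distance of flask_center from where it was at the start of the episode above 0.02 m).
It fails at once if the multimeter is disturbed (moved more than 20 mm) (distance of meter_center from where it was at the start of the episode above 0.02 m).
It fails at once if the tin is disturbed (moved more than 20 mm) (distance of tin_center from where it was at the start of the episode above 0.02 m).
It also fails if it takes over 56 s, if anything falls off the work surface, if the arm or the gripper's body presses on something with over 40 N, if the wrist force passes 120 N, or if a joint passes its speed limit or range.

ROBOT

A 6-joint arm with a two-finger parallel gripper is mounted at the origin on the work surface. World frame = base frame: x ahead of the robot, y to its left, z up, the work surface at z = 0. Lengths are in m, angles in rad, forces in N, time in s.
With the tool pointing down it reaches from about 0.35 to 0.975 m from the base axis. Payload 4.9 kg.
Tool frame: the origin (TCP) lies midway between the tips of the shut fingers; the grasp point (between the pads) lies behind it (env.grip_depth is the z of the grasp point in the tool frame, in m); z points along the fingers, y is the direction in which the jaws open and shut (so a half turn about z gives the same grasp; the last joint's range is limited). The gripper opens to 85 mm and grips with 20 to 120 N. Pads are 22 mm wide; open, the fingers measure 114 mm over their backs; the gripper's body (76 mm by 85 mm) begins 54 mm behind the grasp point. The pads swing forward as they close: fully open they stand 13 mm farther back than shut.
Start: joints at [1.173, 0.053, 1.613, -0, 1.476, -0.119], TCP at [0.172, 0.601, 0.231] pointing down, gripper open.
Joint ranges: [-3.01, 3.01], [-1.01, 2.22], [0.06, 2.58], [-1.02, 4.17], [0.09, 2.62], [-3.14, 3.14]. Speed limits (rad/s): [2.57, 2.57, 3.14, 3.14, 3.14, 3.14].

INTERFACE

Orientations are given as a unit quaternion [x, y, z, w].
In Python, from plant import env gives the robot as it stands. The module is installed in compiled form; this text tells all that it offers.
- The arm moves only by the tool arm_command, never from a script. Its arguments are lists of equal length, an entry for each row: "gripper": the finger opening in mm, from 0 to 85.4; "dp": the shift along the tool's x, y, z in mm, a list of three; "yaw": the turn about the tool's z in rad. In form: {"gripper": [gripper, ...], "dp": [[dx, dy, dz], ...], "yaw": [yaw, ...]}. A call has 1 to 12 rows; each row shifts and turns the commanded pose from where the row before left it, along the tool's axes as they then stand; what a row does not reach is not made up. A row lasts 1/12 s, in which the tool goes at most 41.7 mm and 7.16 degrees, less where a joint would pass 70% of its speed; a pose out of reach is approached as far as the arm can. A call is refused whole if a number of a shift passes 41.7 or a number of a turn 0.125, either way. A call with a gripper value outside its range is refused whole. The fingers move at their own pace and stop on an object; "squeeze" is the grip in N (left out, the last holds). Time passes only in rows, so rows that do not move let the fingers close. It gives the time, the measured TCP pose, the force and the opening at its end, in the units of the state.
- env.sense(): the state, without advancing time (a new reading comes with each control period).
- env.camera(name): name is "scene" or "top" or "wrist"; returns the picture (480x640x3 uint8, blue, green, red); there is no depth.
- env.camera_model(name): a dict with "K" (3x3 intrinsics, pixels), "xyz" and "orientation" of the camera in the world; the wrist camera has in their place "hand_eye" (4x4, takes a point from camera to tool coordinates, whose origin is the TCP and whose axes are the flange's). Camera axes: x right, y down, z forward; pixel columns grow to the right and rows downward; lengths in m; the calibration is good to about 2 mm. A picture is of the moment at which its call begins: read the wrist's pose just before it. camera_model takes no time and is no camera call.
- env.finish_job(): hands the job in, once; it reports no verdict.
The state is a dict: "time_s": time; "q": joint angles; "dq": joint speeds; "joint_efforts": joint torques, N m; "ee_pos": TCP position; "orientation": TCP orientation; "force": force on the tool from outside, world axes, zero at the start; "ft_torque": the same for the moment, N m; "finger_gap": opening from 0.0 (shut) to 1.0 (fully open).
Only numpy, scipy, OpenCV 4.12 (cv2) and the standard library are available. Lean on these libraries where they do the work, as an engineer would, in place of code of your own. Each camera call takes 0.05 s, during which the arm holds its last target. There are 200 camera calls.

## Working session

There is one attempt and no reset: what is moved stays moved. The work goes in short steps, Python scripts to look and compute and a tool call to move; the robot and the scene stay as the last step left them, time stands still between calls to the robot, and variables do not carry over. Pictures are saved under pics/ and viewed, about 8 in all and at most 12, crops included, and the job is handed in when it is done.

Besides the shell and the picture viewer there is one more tool, called after ">>>" as a command line: name --pt "numbers of a row" for each row, then --argument value for the rest. arm_command: Moves the arm, as the interface text tells. Its arguments: {"type":"object","properties":{"gripper":{"type":"array"},"dp":{"type":"array"},"yaw":{"type":"array"},"squeeze":{"type":"number"}},"required":["gripper","dp","yaw"]}

```bash
mkdir -p pics; cat > h.py <<'E'
import numpy as np, cv2
from scipy.spatial.transform import Rotation as R
from plant import env
def cam(name):
    m=env.camera_model(name); K=np.array(m["K"])
    if name=="wrist":
        s=env.sense(); T=np.eye(4); T[:3,:3]=R.from_quat(s["orientation"]).as_matrix(); T[:3,3]=s["ee_pos"]
        T=T@np.array(m["hand_eye"]); return K,T[:3,3],T[:3,:3]
    return K,np.array(m["xyz"]),R.from_quat(m["orientation"]).as_matrix()
def ray(c,uv,z):
    K,p,M=c; uv=np.atleast_2d(np.array(uv,float))
    d=(M@np.linalg.inv(K)@np.c_[uv,np.ones(len(uv))].T).T
    return p+d*((z-p[2])/d[:,2])[:,None]
def proj(c,P):
    K,p,M=c; q=(np.atleast_2d(P)-p)@M@K.T; return q[:,:2]/q[:,2:]
E
python3 - <<'E'
from h import *
print(env.sense(), env.grip_depth)
for n in("top","scene"):
    c=cam(n); print(n,c); cv2.imwrite(f"pics/{n}0.png",env.camera(n))
print(env.camera_model("wrist"))
E
```

```text
{'time_s': 0.0, 'q': array([ 1.17298407e+00,  5.33337409e-02,  1.61429900e+00,  3.19104548e-05,
        1.47601039e+00, -1.19024731e-01]), 'dq': array([-9.65438891e-04, -3.60393809e-04, -7.95170266e-04,  8.77016614e-05,
        1.22029661e-03,  4.72719794e-04]), 'joint_efforts': array([ 2.11390820e-04, -3.93682194e+01, -3.70175993e+01, -5.23785354e-05,
        6.88714266e-03,  3.89791367e-06]), 'ee_pos': array([0.17175516, 0.60028493, 0.23007437]), 'orientation': array([ 1.38944221e-01,  9.90299678e-01, -9.87135959e-04, -2.77356010e-04]), 'force': array([-0.28005087, -1.57046916,  0.56874067]), 'ft_torque': array([ 0.00887439,  0.03615169, -0.00656059]), 'finger_gap': 0.9998733404114153} -0.0187
top (array([[483.28668387,   0.        , 322.26817919],
       [  0.        , 483.28668387, 247.27332685],
       [  0.        ,   0.        ,   1.        ]]), array([ 0.41141813, -0.01434777,  0.99722044]), array([[ 0.0235074 , -0.99135738,  0.12906569],
       [-0.99968082, -0.02450487, -0.00614559],
       [ 0.00925522, -0.12888003, -0.991617  ]]))
scene (array([[535.72937104,   0.        , 323.42862136],
       [  0.        , 535.72937104, 237.73742198],
       [  0.        ,   0.        ,   1.        ]]), array([ 1.10376675, -0.46650922,  0.65558743]), array([[ 0.64510778,  0.49347395, -0.58336902],
       [ 0.76397732, -0.40336517,  0.50362207],
       [ 0.01321363, -0.77057122, -0.63721692]]))
{'K': array([[377.03137527,   0.        , 318.55898947],
       [  0.        , 377.03137527, 242.80568532],
       [  0.        ,   0.        ,   1.        ]]), 'hand_eye': array([[-5.27484249e-05, -9.65602347e-01, -2.60023278e-01,
         6.55560095e-02],
       [ 9.99999264e-01, -3.66036617e-04,  1.15642504e-03,
         2.84712410e-04],
       [-1.21182478e-03, -2.60023026e-01,  9.65601656e-01,
        -1.42981749e-01],
       [ 0.00000000e+00,  0.00000000e+00,  0.00000000e+00,
         1.00000000e+00]])}
```

View pics/top0.png

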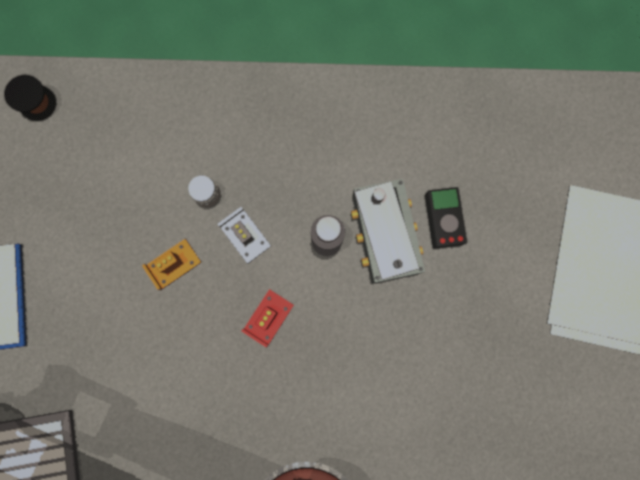

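View pics/scene0.png

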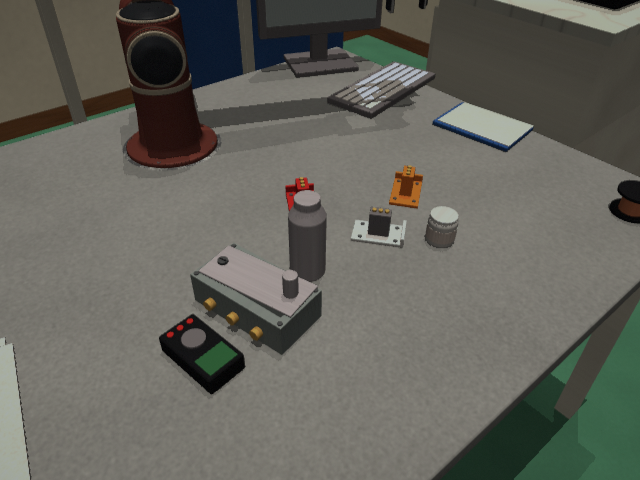

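Top view (up = world +x, left = +y): the box is at about (388,232), with the screw at (397,264) and the post at (378,196). The flask stands on the box's left (+y) at (328,230) and the meter on its right, so the cover must swing to -y. The silver plate is at (244,235), its flange towards the tin at (203,190).

```bash
python3 - <<'E'
from h import *
im=cv2.imread("pics/top0.png")
a=cv2.resize(im[170:290,340:480],None,fx=4,fy=4,interpolation=cv2.INTER_CUBIC)
b=cv2.resize(im[170:290,180:300],None,fx=4,fy=4,interpolation=cv2.INTER_CUBIC)
o=np.zeros((480,560+480,3),np.uint8)
cv2.imwrite("pics/a.png",cv2.resize(np.hstack([a,b]),(780,360)))  # scale 3: left x=340+u/3, right x=180+(u-420)/3, y=170+v/3
c=cam("top")
for n,uv,z in [("post",(378,196),.105),("screw",(397.5,264),.07),("tin",(202,187),.06),("flask",(328,227),.16)]: print(n,ray(c,uv,z))
g=im.max(2)
m=(g>135).astype(np.uint8)
for n,(x0,y0,x1,y1),z in[("plate",(216,205,275,265),.006),("cover",(350,175,425,285),.065)]:
    k=np.zeros_like(m);k[y0:y1,x0:x1]=m[y0:y1,x0:x1]
    cs,_=cv2.findContours(k,cv2.RETR_EXTERNAL,cv2.CHAIN_APPROX_NONE)
    ct=max(cs,key=cv2.contourArea); P=ray(c,ct[:,0],z)[:,:2]
    r=cv2.minAreaRect((P*1000).astype(np.float32)); print(n,r,cv2.boxPoints(r).round(1).tolist(), cv2.contourArea(ct))
E
```

```text
post [[ 0.62783644 -0.12287754  0.105     ]]
screw [[ 0.50316154 -0.16593709  0.07      ]]
tin [[0.64801552 0.22113062 0.06      ]]
flask [[ 0.55654199 -0.028759    0.16      ]]
plate ((559.54736328125, 139.23797607421875), (95.0726318359375, 65.35038757324219), 38.436187744140625) [[502.0, 135.3000030517578], [542.5999755859375, 84.0999984741211], [617.0999755859375, 143.1999969482422], [576.5, 194.39999389648438]] 1322.0
cover ((574.7369995117188, -153.41912841796875), (188.2121124267578, 105.4130630493164), 13.58768367767334) [[470.8999938964844, -124.30000305175781], [495.6000061035156, -226.8000030517578], [678.5999755859375, -182.5], [653.7999877929688, -80.0999984741211]] 4376.0
```

View pics/a.png

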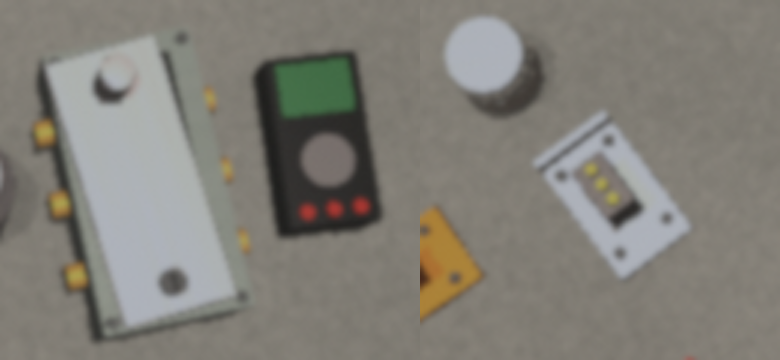

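```bash
python3 - <<'E'
from h import *
c=cam("top")
d=ray(c,[(340+u/3-.33,170+v/3-.33) for u,v in [(181,39),(242,297),(111,323)]],.06); print(d)
e=d[0]-d[1]; print("az",np.arctan2(e[1],e[0])); e=d[2]-d[1]; print(np.arctan2(e[1],e[0])-np.pi/2,np.hypot(*e[:2]))
post=ray(c,(340+117/3-.33,170+73/3-.33),.105)[0]; piv=ray(c,(340+173/3-.33,170+282/3-.33),.07)[0]
v=post-piv; az=np.arctan2(v[1],v[0]); print(post,piv,np.hypot(*v[:2]),az)
t=az+np.pi/2-2*np.pi*0
s=env.sense(); M=R.from_quat(s["orientation"]).as_matrix()
print("yaw needed",-(az+np.pi/2-np.arctan2(M[1,1],M[0,1])))
print("dp tool (mm) to post in current axes",(M.T@(np.r_[post[:2],.085]-s["ee_pos"]))*1000)
E
```

```text
[[ 0.6670526  -0.17201099  0.06      ]
 [ 0.49610235 -0.21214531  0.06      ]
 [ 0.47715681 -0.12716082  0.06      ]]
az 0.23059583596637448
0.21934270525121735 0.08707064966822617
[ 0.63172997 -0.12411214  0.105     ] [ 0.50379306 -0.16561945  0.07      ] 0.13450171265305375 0.31372147437895953
yaw needed -0.5925178730044924
dp tool (mm) to post in current axes [-641.59493164 -569.63698392  146.09858377]
```

>>> arm_command --gripper '[85, 85, 85, 85, 85, 85, 85, 85, 85, 85, 85, 85]' --pt "-29 -26 0" --pt "-29 -26 0" --pt "-29 -26 0" --pt "-29 -26 0" --pt "-29 -26 0" --pt "-29 -26 0" --pt "-29 -26 0" --pt "-29 -26 0" --pt "-29 -26 0" --pt "-29 -26 0" --pt "-29 -26 0" --pt "-29 -26 0" --yaw '[0, 0, 0, 0, 0, 0, 0, 0, 0, 0, 0, 0]'

```text
time_s: 1.1
ee_pos: [0.421, 0.2033, 0.231]
orientation: [0.139, 0.99, 0.0, -0.0]
force: [1.2, 0.0, 0.4]
finger_gap: 0.994
```

>>> arm_command --gripper '[60, 60, 60, 60, 60, 60, 60, 60, 60, 60, 60]' --pt "-29 -26 0" --pt "-29 -26 0" --pt "-29 -26 0" --pt "-29 -26 0" --pt "-29 -26 0" --pt "0 0 0" --pt "0 0 0" --pt "0 0 0" --pt "0 0 0" --pt "0 0 0" --pt "0 0 0" --yaw '[0, 0, 0, 0, 0, -0.12, -0.12, -0.12, -0.12, -0.11, 0]'

```text
time_s: 2.02
ee_pos: [0.524, 0.0402, 0.2307]
orientation: [-0.156, 0.988, 0.0, -0.001]
force: [-0.0, 0.3, 0.5]
finger_gap: 0.704
```

```bash
cat > go.py <<'E'
import sys
from h import *
def rel(xyz,yaz=None):
    s=env.sense(); M=R.from_quat(s["orientation"]).as_matrix()
    a=np.arctan2(M[1,1],M[0,1])
    if yaz is not None: print("yaw", (-(yaz-a)+np.pi)%(2*np.pi)-np.pi)
    print("t",s["time_s"],"ee",s["ee_pos"].round(4),"yaz",a,"q",s["q"].round(2),"F",s["force"].round(1),"gap",s["finger_gap"]*85.4)
    print("dp mm now axes",((M.T@(np.array(xyz)-s["ee_pos"]))*1000).round(1))
E
python3 -c "
from go import *
rel([.6317,-.1241,.085],.3137+np.pi/2)"
```

```text
yaw -0.0009762183148858128
t 2.0167 ee [0.524  0.0402 0.2307] yaz 1.8835201084800108 q [-0.07 -0.19  1.84 -0.    1.49 -1.95] F [-0.   0.3  0.5] gap 60.129337882424494
dp mm now axes [ -52.1 -189.5  145.6]
```

>>> arm_command --gripper '[60, 60, 60, 60, 60, 60, 60, 60, 60, 60, 60, 60]' --pt "-8.7 -31.6 0" --pt "-8.7 -31.6 0" --pt "-8.7 -31.6 0" --pt "-8.7 -31.6 0" --pt "-8.7 -31.6 0" --pt "-8.7 -31.6 0" --pt "0 0 30" --pt "0 0 30" --pt "0 0 30" --pt "0 0 30" --pt "0 0 30" --pt "0 0 0" --yaw '[0, 0, 0, 0, 0, 0, 0, 0, 0, 0, 0, 0]'

```text
time_s: 3.02
ee_pos: [0.6268, -0.1226, 0.0729]
orientation: [-0.154, 0.988, 0.003, -0.006]
force: [-1.7, -0.0, -1.7]
finger_gap: 0.703
```

>>> arm_command --gripper '[32, 32, 32, 32, 32, 32, 32]' --pt "0 0 0" --pt "0 0 0" --pt "0 0 0" --pt "0 0 0" --pt "0 0 0" --pt "0 0 0" --pt "0 0 0" --yaw '[0, 0, 0, 0, 0, 0, 0]' --squeeze 30

```text
time_s: 3.6
ee_pos: [0.6325, -0.1244, 0.0822]
orientation: [-0.155, 0.988, -0.0, 0.001]
force: [-0.1, 0.1, 0.2]
finger_gap: 0.373
```

```bash
python3 -c "
from go import *
rel([.6317,-.1241,.079],.3137+np.pi/2)
im=env.camera('scene'); cv2.imwrite('pics/s1.png',cv2.resize(im[150:400,130:430],None,fx=2,fy=2))"
```

```text
yaw -0.0025580111309331244
t 3.6 ee [ 0.6325 -0.1244  0.0822] yaz 1.8819383156639633 q [-0.31  0.23  1.68 -0.    1.23 -2.19] F [-0.1  0.1  0.2] gap 31.8365939014723
dp mm now axes [0.6 0.5 3.2]
```

View pics/s1.png

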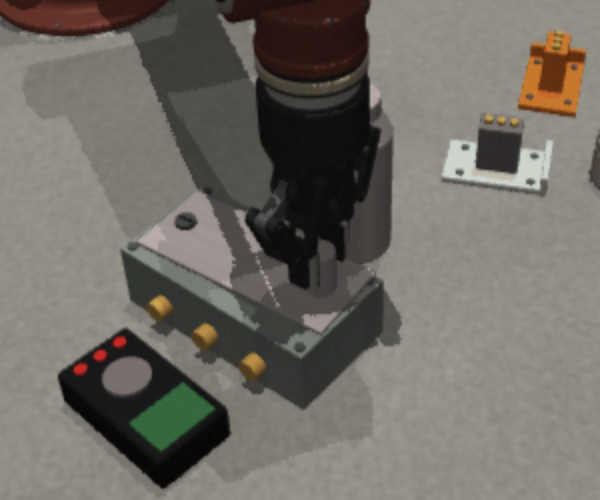

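>>> arm_command --gripper '[32, 32, 32, 32, 32, 32, 32, 32, 32, 32, 32, 32]' --pt "0 0 7" --pt "0 -6.7 0" --pt "0.4 -9.4 0" --pt "0.7 -13.5 0" --pt "0.7 -13.5 0" --pt "0.7 -13.5 0" --pt "0.7 -13.5 0" --pt "0.7 -13.5 0" --pt "0.7 -13.5 0" --pt "0.7 -13.5 0" --pt "0.4 -9.4 0" --pt "0 0 0" --yaw '[0, 0.05, 0.07, 0.1, 0.1, 0.1, 0.1, 0.1, 0.1, 0.1, 0.07, 0]'

```text
time_s: 4.65
ee_pos: [0.6153, -0.2406, 0.0733]
orientation: [0.287, 0.958, -0.0, -0.001]
force: [-0.3, -1.0, 0.5]
finger_gap: 0.37
```

```bash
python3 -c "
from go import *
a=.3137-.89
rel([.5038+.1345*np.cos(a),-.1656+.1345*np.sin(a),.075],a+np.pi/2)"
```

```text
yaw -0.005383141937885139
t 4.65 ee [ 0.6153 -0.2406  0.0733] yaz 0.9891131848570115 q [-0.49  0.27  1.64 -0.    1.23 -1.47] F [-0.3 -1.   0.5] gap 31.623908495106086
dp mm now axes [-0.1  2.1 -1.7]
```

Remaining: about 0.80 rad.

>>> arm_command --gripper '[32, 32, 32, 32, 32, 32, 32, 32, 32, 32, 32]' --pt "0.2 -6.7 0" --pt "0.7 -13.5 0" --pt "0.7 -13.5 0" --pt "0.7 -13.5 0" --pt "0.7 -13.5 0" --pt "0.7 -13.5 0" --pt "0.7 -13.5 0" --pt "0.4 -8 0" --pt "0.2 -5.4 0" --pt "0 -2.7 0" --pt "0 0 0" --yaw '[0.05, 0.1, 0.1, 0.1, 0.1, 0.1, 0.1, 0.06, 0.04, 0.02, 0]'

```text
time_s: 5.57
ee_pos: [0.5327, -0.2966, 0.074]
orientation: [0.624, 0.781, 0.0, -0.0]
force: [0.4, 0.3, 0.5]
finger_gap: 0.374
```

>>> arm_command --gripper '[50, 50, 50, 50, 50, 50, 50, 50, 50, 50]' --pt "0 0 0" --pt "0 0 0" --pt "0 0 -20" --pt "0 0 -30" --pt "0 0 -40" --pt "0 0 -40" --pt "0 0 -30" --pt "0 0 0" --pt "0 0 0" --pt "0 0 0" --yaw '[0, 0, 0, 0, 0, 0, 0, 0, 0, 0]'

```text
time_s: 6.4
ee_pos: [0.5329, -0.2966, 0.2337]
orientation: [0.624, 0.781, -0.0, -0.0]
force: [-0.7, -0.1, -0.0]
finger_gap: 0.586
```

```bash
python3 -c "
from go import *
rel([.49,.1,.23])
im=env.camera('top'); cv2.imwrite('pics/t2f.png',im); a=im[160:300,180:480]
im=env.camera('scene'); cv2.imwrite('pics/s2f.png',im); b=im[200:400,100:400]
cv2.imwrite('pics/t2.png',np.vstack([cv2.resize(a,(600,280),interpolation=2),cv2.resize(b,(480,320))[:,:].copy() if 0 else cv2.copyMakeBorder(cv2.resize(b,(480,320)),0,0,0,120,0)]))"
```

```text
t 6.4 ee [ 0.5329 -0.2966  0.2337] yaz 0.22283978939449733 q [-0.63  0.02  1.65 -0.    1.48 -0.85] F [-0.7 -0.1 -0. ] gap 50.02854858685386
dp mm now axes [396.2  45.8   3.9]
```

View pics/t2.png

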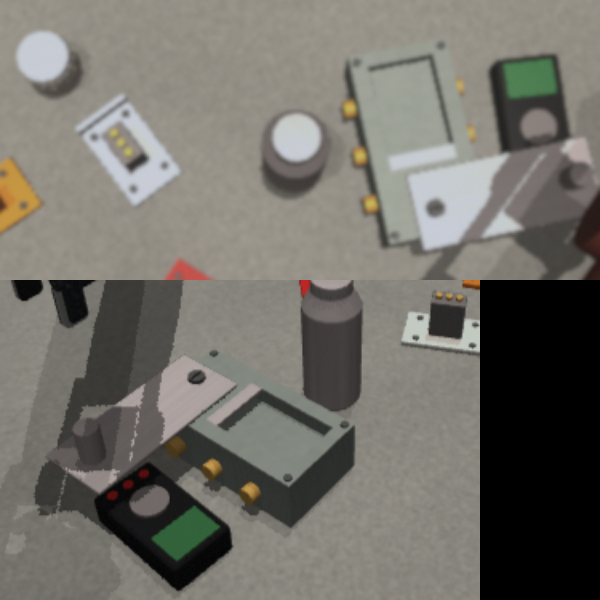

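>>> arm_command --gripper '[60, 60, 60, 60, 60, 60, 60, 60, 60]' --pt "25.7 16.4 0" --pt "25.7 16.4 0" --pt "25.7 16.4 0" --pt "25.7 16.4 0" --pt "25.7 16.4 0" --pt "25.7 16.4 0" --pt "0 0 0" --pt "0 0 0" --pt "0 0 0" --yaw '[0, 0, 0, 0, 0, 0, 0, 0, 0]'

```text
time_s: 7.25
ee_pos: [0.5943, -0.1249, 0.2327]
orientation: [0.624, 0.781, -0.001, -0.001]
force: [-0.2, -0.2, -0.2]
finger_gap: 0.703
```

```bash
python3 -c "
from go import *
rel([.56,.139,.23],-.9)
c=cam('wrist'); im=env.camera('wrist'); cv2.imwrite('pics/w1.png',im); np.savez('w1.npz',K=c[0],p=c[1],M=c[2])"
```

```text
yaw 1.1223958544905361
t 7.25 ee [ 0.5943 -0.1249  0.2327] yaz 0.2223958544905359 q [-0.33  0.01  1.65 -0.    1.48 -0.55] F [-0.2 -0.2 -0.2] gap 60.025699073588854
dp mm now axes [264.9  24.7   2.8]
```

View pics/w1.png

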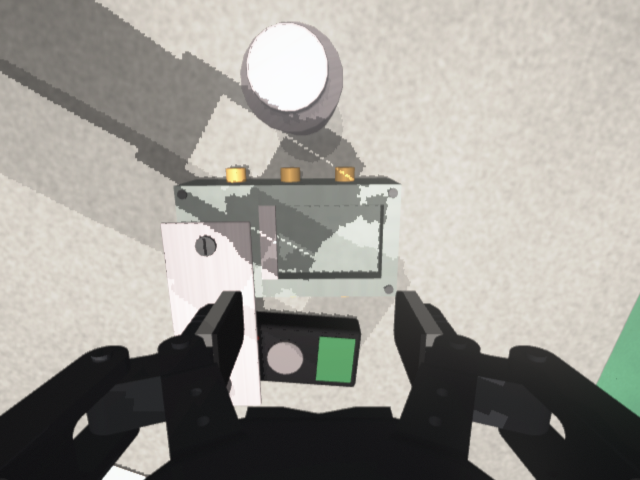

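```bash
python3 -c "
from h import *
d=np.load('w1.npz');c=(d['K'],d['p'],d['M'])
names=['screwTL','screwTR','screwBR','portTR','portBR','lipT','lipB','lipbackT','pivot','boxTL','boxTR']
px=[(182,194),(392,193),(388.5,289),(382.5,206),(382.5,277.5),(275,206),(277,277),(259,206),(205.5,245),(177,185),(400,184)]
P=ray(c,px,.06); P[8]=ray(c,px[8],.07)
a=.225; Rz=np.array([[np.cos(a),np.sin(a)],[-np.sin(a),np.cos(a)]])
o=np.array([.5038,-.1656])+.07*np.array([np.cos(a),np.sin(a)])
print('o',o)
for n,p in zip(names,P): print(n,p[:2].round(4),((p[:2]-o)@Rz.T*1000).round(1))
"

```

```text
o [ 0.57203559 -0.14998255]
screwTL [ 0.4774 -0.127 ] [-87.1  43.5]
screwTR [ 0.6488 -0.0873] [88.8 44. ]
screwBR [ 0.6689 -0.1709] [ 89.8 -42. ]
portTR [ 0.644  -0.0997] [81.3 33. ]
portBR [ 0.6608 -0.1615] [ 84.  -31.1]
lipT [ 0.5554 -0.1197] [-9.5 33.2]
lipB [ 0.5693 -0.1818] [ -9.7 -30.4]
lipbackT [ 0.5422 -0.1227] [-23.   33.2]
pivot [ 0.5055 -0.1632] [-67.8   1.9]
boxTL [ 0.4724 -0.1204] [-90.5  51. ]
boxTR [ 0.6533 -0.0786] [95.1 51.4]
```

```bash
python3 -c "
from h import *
im=cv2.imread('pics/w1.png'); cv2.imwrite('pics/w1c.png',cv2.resize(im[170:310,150:420],None,fx=2.9,fy=2.9,interpolation=cv2.INTER_CUBIC))"
```

```text
(no output)
```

View pics/w1c.png

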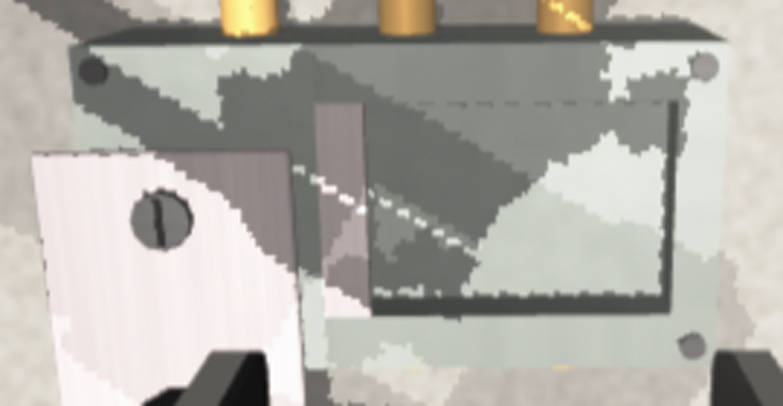

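```bash
python3 -c "
from h import *
d=np.load('w1.npz');c=(d['K'],d['p'],d['M'])
px=[(678,101),(671,313),(362,103),(371,317),(315,103),(322,317),(728,40),(162,220)]
B=np.array([(81,33),(81,-33),(-11,33),(-11,-33),(-25,33),(-25,-33),(95,50),(-70,0)])/1000
px=np.array(px)/2.9+[150-.33,170-.33]
P=ray(c,px,.06); P[7]=ray(c,px[7],.07); P=P[:,:2]
pc=P.mean(0);bc=B.mean(0);U,S,V=np.linalg.svd((B-bc).T@(P-pc)); r=(U@V).T
a=np.arctan2(r[1,0],r[0,0]); o=pc-r@bc; print('o',o,'az',a); print(((P-o)@r*1000-B*1000).round(1))
"

```

```text
o [ 0.57310941 -0.14856224] az 0.22989175718924343
[[-0.1 -0.3]
 [ 0.2  0.3]
 [-0.1 -0.2]
 [ 0.2 -0.4]
 [ 0.2 -0.1]
 [-0.8 -0.3]
 [-0.4  0.3]
 [ 0.8  0.6]]
```

>>> arm_command --gripper '[60, 60, 60, 60, 60, 60, 60, 60, 60, 60, 60]' --pt "37 6 0" --pt "37 6 0" --pt "37 6 0" --pt "37 6 0" --pt "37 6 0" --pt "37 6 0" --pt "36 6 0" --pt "0 0 0" --pt "0 0 0" --pt "0 0 0" --pt "0 0 0" --yaw '[0, 0, 0, 0, 0, 0, 0, 0.12, 0.12, 0.12, 0.12]'

```text
time_s: 8.22
ee_pos: [0.5791, 0.1351, 0.2338]
orientation: [0.794, 0.607, -0.0, -0.0]
force: [-0.1, 0.3, 0.6]
finger_gap: 0.702
```

>>> arm_command --gripper '[60, 60, 60, 60, 60, 60, 60, 60]' --pt "0 0 0" --pt "0 0 0" --pt "0 0 0" --pt "0 0 0" --pt "0 0 0" --pt "0 0 0" --pt "0 0 0" --pt "0 0 0" --yaw '[0.12, 0.12, 0.12, 0.12, 0.12, 0.04, 0, 0]'

```text
time_s: 8.88
ee_pos: [0.5792, 0.135, 0.234]
orientation: [0.944, 0.33, -0.0, -0.0]
force: [-0.5, -0.6, 0.3]
finger_gap: 0.697
```

```bash
python3 -c "
from go import *
rel([.56,.139,.23],-.9)
c=cam('wrist'); im=env.camera('wrist'); cv2.imwrite('pics/w2.png',im); np.savez('w2.npz',K=c[0],p=c[1],M=c[2])"
```

```text
yaw 0.0016453124112114637
t 8.8833 ee [0.5792 0.135  0.234 ] yaz -0.8983546875887886 q [ 0.1  -0.02  1.68 -0.    1.48  1.  ] F [-0.5 -0.6  0.3] gap 59.54792714611469
dp mm now axes [-12.5 -15.1   4. ]
```

View pics/w2.png

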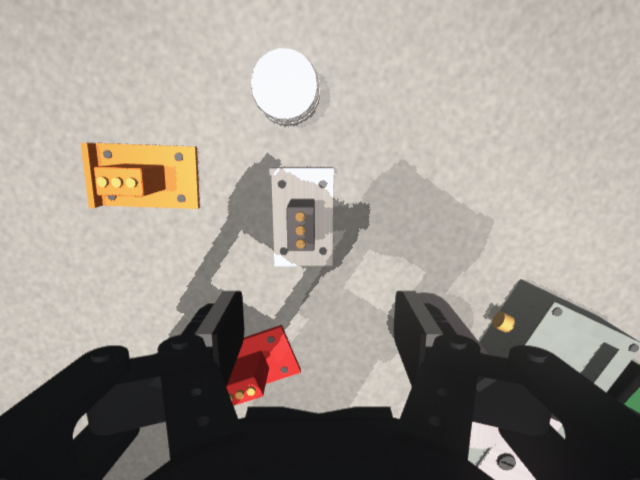

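```bash
python3 -c "
from h import *
d=np.load('w2.npz');c=(d['K'],d['p'],d['M'])
H=ray(c,[(282,184),(322.5,184),(323,250.5),(284,251)],.006)[:,:2]; print('holes',H.mean(0),np.linalg.norm(H[0]-H[1]),np.linalg.norm(H[1]-H[2]))
e=H[0]+H[1]-H[2]-H[3]; f=H[0]-H[1]+H[3]-H[2]; print('az',np.arctan2(e[1],e[0]),np.arctan2(f[1],f[0])-np.pi/2)
T=ray(c,[(274,266),(332.5,265)],.006)[:,:2];F=ray(c,[(271,168.5),(335.5,168)],.02)[:,:2]; u=e/np.linalg.norm(e)
print('toe mid',T.mean(0),np.linalg.norm(T[0]-T[1]),T.mean(0)+.05*u,'flange',F.mean(0)-.05*u,np.linalg.norm(F[0]-F[1]))
D=ray(c,[(300,217),(300.5,231),(300.5,244)],.057)[:,:2];print('dots',D); g=D[0]-D[2];print(np.arctan2(g[1],g[0]))
B=ray(c,[(288.5,207)],.056);print(proj(c,[[*H.mean(0),.056]]))
im=cv2.imread('pics/w2.png'); cv2.imwrite('pics/w2c.png',cv2.resize(im[155:280,240:370],None,fx=4.5,fy=4.5,interpolation=cv2.INTER_CUBIC))
"

```

```text
holes [0.56289455 0.14250127] 0.03959796926232695 0.06769208350997206
az 0.679960628910338 0.6792483810521102
toe mid [0.52376094 0.11156846] 0.06059355729067695 [0.56264081 0.14300658] flange [0.56407804 0.14111455] 0.0600429372726275
dots [[0.57147747 0.14969652]
 [0.56194779 0.141755  ]
 [0.55267411 0.13455815]]
0.6778359819521795
[[300.54343612 229.39269573]]
```

View pics/w2c.png

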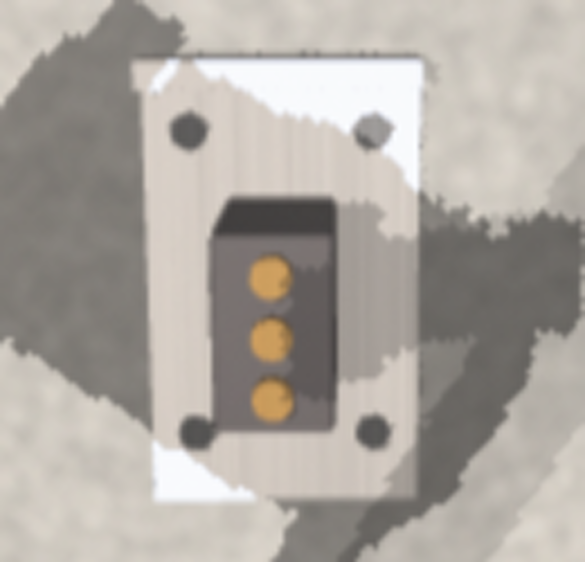

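>>> arm_command --gripper '[60, 60, 60, 60, 60, 60, 60, 60, 60, 60, 60]' --pt "-8.2 -16.1 0" --pt "0 0 20" --pt "0 0 30" --pt "0 0 30" --pt "0 0 30" --pt "0 0 30" --pt "0 0 30" --pt "0 0 20" --pt "0 0 12" --pt "0 0 7" --pt "0 0 0" --yaw '[-0.007, 0, 0, 0, 0, 0, 0, 0, 0, 0, 0]'

```text
time_s: 9.85
ee_pos: [0.5619, 0.1433, 0.0241]
orientation: [0.943, 0.333, -0.001, -0.0]
force: [0.1, -0.2, -1.0]
finger_gap: 0.699
```

```bash
python3 -c "
from go import *
rel([.5628,.1425,.025],-.891)"
```

```text
yaw 7.072354238335521e-05
t 9.85 ee [0.5619 0.1433 0.0241] yaz -0.8909292764576168 q [ 0.12  0.17  1.86 -0.    1.12  1.01] F [ 0.1 -0.2 -1. ] gap 59.66604869156199
dp mm now axes [ 0.2  1.1 -0.9]
```

>>> arm_command --gripper '[15, 15, 15, 15, 15, 15, 15, 15, 15, 15, 15, 15]' --pt "0 1 0" --pt "0 0 0" --pt "0 0 0" --pt "0 0 0" --pt "0 0 0" --pt "0 0 0" --pt "0 0 -10" --pt "0 0 -25" --pt "0 0 -35" --pt "0 0 -35" --pt "0 0 -35" --pt "0 0 -35" --yaw '[0, 0, 0, 0, 0, 0, 0, 0, 0, 0, 0, 0]' --squeeze 40

```text
time_s: 10.85
ee_pos: [0.5622, 0.1427, 0.2015]
orientation: [0.943, 0.333, -0.001, -0.0]
force: [1.9, -0.2, -1.6]
finger_gap: 0.272
```

>>> arm_command --gripper '[15, 15, 15, 15]' --pt "0 0 -20" --pt "0 0 -10" --pt "0 0 0" --pt "0 0 0" --yaw '[0, 0, 0, 0]'

```text
time_s: 11.18
ee_pos: [0.5626, 0.1427, 0.2291]
orientation: [0.943, 0.333, -0.001, -0.0]
force: [-0.3, 0.8, -2.4]
finger_gap: 0.268
```

```bash
python3 -c "
from go import *
a=.2299
rel([.5731+.045*np.cos(a),-.1486+.045*np.sin(a),.23],a-np.pi/2)
c=cam('wrist'); im=env.camera('wrist'); im2=env.camera('scene'); cv2.imwrite('pics/s3f.png',im2); cv2.imwrite('pics/w3.png',np.hstack([cv2.resize(im,(400,300)),im2[60:360,200:600]]))"
```

```text
yaw 0.44995705320027435
t 11.1833 ee [0.5626 0.1427 0.2291] yaz -0.8909392735946223 q [ 0.12 -0.05  1.72  0.    1.47  1.01] F [-0.3  0.8 -2.4] gap 22.877932919170323
dp mm now axes [-134.5  252.7   -0.9]
```

View pics/w3.png

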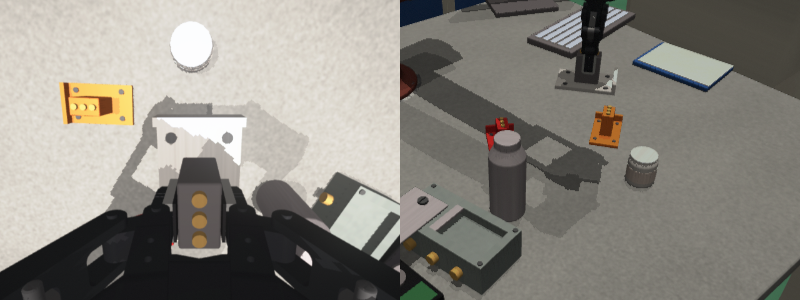

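>>> arm_command --gripper '[15, 15, 15, 15, 15, 15, 15, 15, 15, 15, 15, 15]' --pt "-8.4 15.8 0" --pt "-16.8 31.6 0" --pt "-16.8 31.6 0" --pt "-16.8 31.6 0" --pt "-16.8 31.6 0" --pt "-16.8 31.6 0" --pt "-16.8 31.6 0" --pt "-16.8 31.6 0" --pt "-8.4 15.8 0" --pt "0 0 0" --pt "0 0 0" --pt "0 0 0" --yaw '[0, 0, 0, 0, 0, 0, 0, 0, 0.05, 0.1, 0.1, 0.1]'

```text
time_s: 12.28
ee_pos: [0.6164, -0.1387, 0.2268]
orientation: [0.987, 0.161, -0.002, -0.001]
force: [-0.4, 0.3, -2.1]
finger_gap: 0.275
```

>>> arm_command --gripper '[15, 15, 15, 15, 15]' --pt "0 0 20" --pt "0 0 40" --pt "0 0 40" --pt "0 0 20" --pt "0 0 0" --yaw '[0.1, 0, 0, 0, 0]'

```text
time_s: 12.7
ee_pos: [0.6113, -0.1362, 0.0999]
orientation: [0.993, 0.115, -0.008, -0.004]
force: [-1.2, 0.6, -3.9]
finger_gap: 0.273
```

```bash
python3 -c "
from go import *
a=.2299
rel([.5731+.045*np.cos(a),-.1486+.045*np.sin(a),.090],a-np.pi/2)"
```

```text
yaw -0.00029024330429994194
t 12.7 ee [ 0.6113 -0.1362  0.0999] yaz -1.3411865700991967 q [-0.34  0.18  1.7  -0.    1.28  1.  ] F [-1.2  0.6 -3.9] gap 23.316525466702167
dp mm now axes [5.1 3.5 9.7]
```

>>> arm_command --gripper '[15, 15, 15, 15]' --pt "0 0 0" --pt "0 0 0" --pt "0 0 0" --pt "0 0 0" --yaw '[0, 0, 0, 0]'

```text
time_s: 13.03
ee_pos: [0.6193, -0.1389, 0.1131]
orientation: [0.993, 0.115, 0.002, 0.001]
force: [-0.7, -0.4, -1.6]
finger_gap: 0.276
```

```bash
cat > st.py <<'E'
from go import *
a=.2299; u=np.array([np.cos(a),np.sin(a)])
s=env.sense(); v=s["ee_pos"][:2]-[.5731,-.1486]
print("TCP in box mm: x %.1f y %.1f z %.1f"%(v@u*1000,(u[0]*v[1]-u[1]*v[0])*1000,s["ee_pos"][2]*1000))
M=R.from_quat(s["orientation"]).as_matrix()
print("yaw err",a-np.pi/2-np.arctan2(M[1,1],M[0,1]),"t",s["time_s"],"F",s["force"].round(1),"T",s["ft_torque"].round(2),"gap",s["finger_gap"]*85.4)
E
python3 st.py
```

```text
TCP in box mm: x 47.2 y -1.1 z 113.1
yaw err 8.134605380982762e-05 t 13.0333 F [-0.7 -0.4 -1.6] T [0.03 0.06 0.05] gap 23.53704300806405
```

>>> arm_command --gripper '[15, 15, 15, 15, 15, 15, 15, 15]' --pt "-4.2 -1.1 0" --pt "0 0 8" --pt "0 0 8" --pt "0 0 6" --pt "0 0 3" --pt "0 0 0" --pt "0 0 0" --pt "0 0 0" --yaw '[0, 0, 0, 0, 0, 0, 0, 0]' --squeeze 25

```text
time_s: 13.7
ee_pos: [0.613, -0.1384, 0.0862]
orientation: [0.993, 0.115, -0.001, -0.0]
force: [-5.1, -0.9, 6.9]
finger_gap: 0.276
```

```bash
python3 st.py
```

```text
TCP in box mm: x 41.2 y 0.9 z 86.2
yaw err -2.568943299263715e-05 t 13.7 F [-5.1 -0.9  6.9] T [ 0.1   0.76 -0.  ] gap 23.561035512468
```

>>> arm_command --gripper '[15, 15, 15, 15, 15, 15, 15]' --pt "1 0.5 0" --pt "1 0.4 2" --pt "0 0 2" --pt "0 0 2" --pt "0 0 1" --pt "0 0 0" --pt "0 0 0" --yaw '[0, 0, 0, 0, 0, 0, 0]' --squeeze 20

```text
time_s: 14.28
ee_pos: [0.6151, -0.1394, 0.0849]
orientation: [0.993, 0.115, -0.002, 0.0]
force: [-22.1, 2.2, 32.2]
finger_gap: 0.274
```

```bash
python3 st.py; python3 -c "
from h import *
cv2.imwrite('pics/s4f.png',env.camera('scene'));im=cv2.imread('pics/s4f.png'); cv2.imwrite('pics/s4.png',cv2.resize(im[210:370,180:360],None,fx=4,fy=3.7,interpolation=cv2.INTER_CUBIC))"
```

```text
TCP in box mm: x 43.0 y -0.6 z 84.9
yaw err -0.0007640520730118894 t 14.2833 F [-22.1   2.2  32.2] T [0.68 3.08 0.17] gap 23.39543017606648
```

View pics/s4.png

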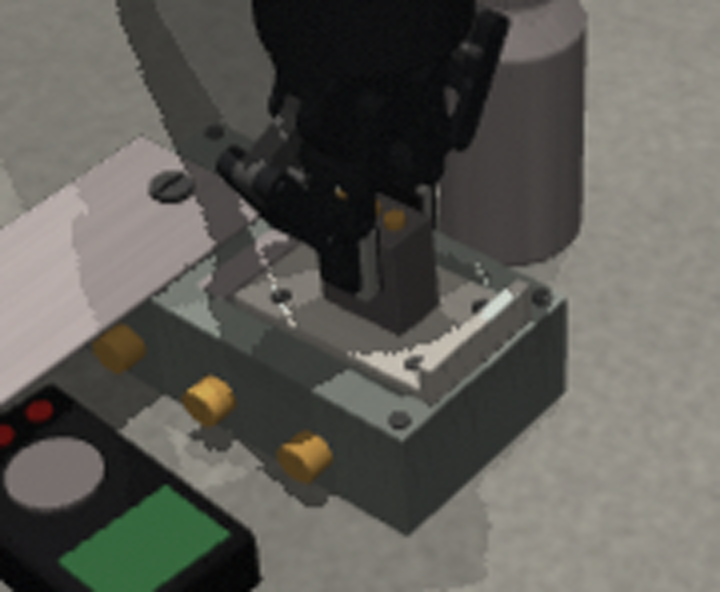

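>>> arm_command --gripper '[15, 15, 15, 28, 28, 28, 28, 28]' --pt "1 -0.3 -2" --pt "1 -0.3 -2" --pt "0 0 0" --pt "0 0 0" --pt "0 0 0" --pt "0 0 0" --pt "0 0 0" --pt "0 0 0" --yaw '[0, 0, 0, 0, 0, 0, 0, 0]'

```text
time_s: 15.0
ee_pos: [0.6171, -0.1374, 0.0817]
orientation: [0.993, 0.115, -0.0, -0.0]
force: [-0.0, -0.6, 0.8]
finger_gap: 0.326
```

```bash
python3 st.py; python3 -c "
from h import *
im=env.camera('scene'); c=cv2.resize(im[210:370,180:360],(450,400),interpolation=cv2.INTER_CUBIC); w=env.camera('wrist');cv2.imwrite('pics/w5f.png',w)
cv2.imwrite('pics/s5.png',np.hstack([c,cv2.resize(w[150:470,190:470],(350,400))]))"
```

```text
TCP in box mm: x 45.4 y 0.9 z 81.7
yaw err 5.981771345364706e-06 t 15.0 F [-0.  -0.6  0.8] T [-0.1  -0.08  0.03] gap 27.85137825648466
```

View pics/s5.png

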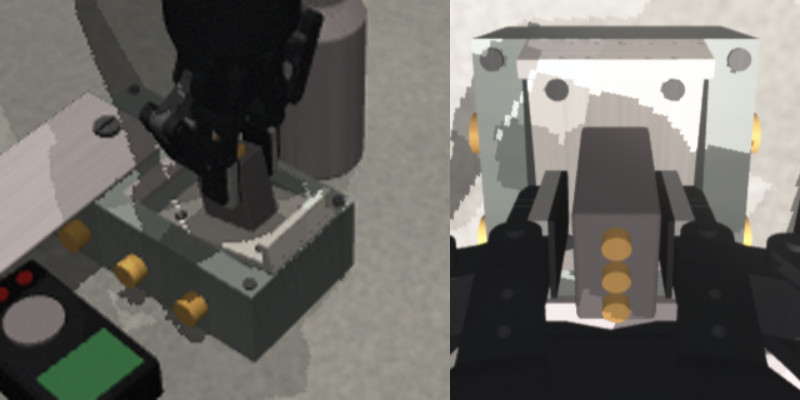

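The flange rests on the far rim and the plate is tilted, toe down in the port. That was my 12th view, so from here I work from numbers. I'll work out the tilt from the points I read off that picture.

```bash
cat > pose.py <<'E'
from h import *
from scipy.optimize import least_squares
a=.2299; Rz=R.from_euler('z',a).as_matrix(); O=np.array([.5731,-.1486,0])
PT=np.array([(33.8,19.8,6),(33.8,-19.8,6),(12.3,0,57),(0,0,57)])/1000
def solve(c,px):
    f=lambda v:(proj(c,O+(Rz@(np.array([v[0],v[1],v[2]])[:,None]+R.from_euler('zy',[v[4],-v[3]]).as_matrix()@PT.T)).T)-px).ravel()
    r=least_squares(f,[.045,0,.05,.1,0]); return r
E
python3 -c "
from pose import *
px=np.array([(557,90),(673,90),(617,247),(616,280)])-[450,0]; px=px/1.25+[190,150]
px[[0,1]]=px[[0,1]]
c=cam('wrist')
for o in ([0,1,2,3],[1,0,2,3]):
    r=solve(c,px[o]); v=r.x; print('x,y,z mm',(v[:3]*1000).round(1),'tiltdown toe',v[3].round(3),'yaw',v[4].round(3),'cost',r.cost)
    print('toe x,z',(v[0]-.05*np.cos(v[3]))*1000,(v[2]-.05*np.sin(v[3]))*1000)
"
```

```text
x,y,z mm [47.1 -0.4 54.4] tiltdown toe 0.248 yaw 0.003 cost 0.40623187466115157
toe x,z -1.3455944989905002 42.16317227788333
x,y,z mm [ 75.9  -0.7 105.2] tiltdown toe 1.835 yaw 3.13 cost 5.721382933453565
toe x,z 88.91337158587497 56.94914773728735
```

>>> arm_command --gripper '[28, 28, 15, 15, 15, 15, 15, 15, 15, 15, 15, 15]' --pt "0 0.9 0" --pt "0 0 0" --pt "0 0 0" --pt "0 0 0" --pt "0 0 0" --pt "-2 0 0" --pt "-4 0 0" --pt "-4 0 0" --pt "-4 0 0" --pt "-3 0 0" --pt "-1 0 0" --pt "0 0 0" --yaw '[0, 0, 0, 0, 0, 0, 0, 0, 0, 0, 0, 0]' --squeeze 30

```text
time_s: 16.1
ee_pos: [0.5995, -0.1426, 0.0822]
orientation: [0.993, 0.115, -0.0, -0.0]
force: [0.3, -0.5, -0.4]
finger_gap: 0.272
```

```bash
python3 st.py; cat > det.py <<'E'
from pose import *
import sys
# dots: gold blobs on block; holes: dark round blobs on bright plate, searched about the predicted pixel
def blobs(im):
    hsv=cv2.cvtColor(im,cv2.COLOR_BGR2HSV)
    m=cv2.inRange(hsv,(10,90,60),(30,255,255)); n,_,st,ce=cv2.connectedComponentsWithStats(m)
    return [(ce[i].round(1).tolist(),int(st[i,4])) for i in range(1,n) if st[i,4]>60 and 240<ce[i][0]<400]
def darks(im,box):
    x0,y0,x1,y1=box; g=cv2.cvtColor(im,cv2.COLOR_BGR2GRAY)[y0:y1,x0:x1]; out=[]
    t=cv2.adaptiveThreshold(g,255,cv2.ADAPTIVE_THRESH_MEAN_C,cv2.THRESH_BINARY_INV,41,15)
    for c in cv2.findContours(t,cv2.RETR_LIST,cv2.CHAIN_APPROX_NONE)[0]:
        A=cv2.contourArea(c); p=cv2.arcLength(c,True)
        if 90<A<700 and 12.57*A/p/p>.7: m=cv2.moments(c); out.append((round(m['m10']/m['m00']+x0,1),round(m['m01']/m['m00']+y0,1),A))
    return out
if __name__=="__main__":
    im=cv2.imread(sys.argv[1]) if len(sys.argv)>1 else env.camera('wrist'); cv2.imwrite('pics/last.png',im)
    print(blobs(im),darks(im,(200,150,450,330)))
E
python3 det.py pics/w5f.png; python3 det.py
```

```text
TCP in box mm: x 27.0 y -0.2 z 82.2
yaw err 0.0002940365477612783 t 16.1 F [ 0.3 -0.5 -0.4] T [0.01 0.1  0.01] gap 23.24508316906291
[([322.6, 369.2], 1503)] [(368.0, 221.4, 246.5), (275.0, 221.5, 258.5), (420.6, 197.6, 276.5)]
[([318.5, 368.8], 1495)] [(364.9, 221.7, 234.0), (272.1, 221.7, 261.5)]
```

```bash
python3 -c "
from pose import *
c=cam('wrist')
px=np.array([(272.1,221.7),(364.9,221.7),(319.5,347.2),(318.7,373.6)])
r=solve(c,px); v=r.x; print((v[:3]*1000).round(1),v[3:].round(3),r.cost,'toe',(v[0]-.05*np.cos(v[3]))*1000,(v[2]-.05*np.sin(v[3]))*1000)
r=least_squares(lambda w:(proj(c,O+(Rz@(np.array([w[0],w[1],w[2]])[:,None]+R.from_euler('zy',[w[4],-w[3]]).as_matrix()@PT[:2].T)).T)-px[:2]).ravel().tolist()+[(w[2]-.05*np.sin(w[3])-.042)*1000, (w[4])*100],[.03,0,.05,.2,0]);print(r.x,r.cost)
"
```

```text
[28.8 -0.  54.7] [0.248 0.003] 0.5440250964265965 toe -19.628622241237306 42.39516571067515
[ 2.84445230e-02  1.96959187e-04  5.36907603e-02  2.35999817e-01
 -8.90401890e-06] 1.5208755366772423e-06
```

>>> arm_command --gripper '[15, 15, 24, 26, 28, 30, 30, 30, 30, 30]' --pt "-1.3 -0.2 0" --pt "0 0 0" --pt "0 0 0" --pt "0 0 0" --pt "0 0 0" --pt "0 0 0" --pt "0 0 0" --pt "0 0 0" --pt "0 0 0" --pt "0 0 0" --yaw '[0, 0, 0, 0, 0, 0, 0, 0, 0, 0]'

```text
time_s: 16.98
ee_pos: [0.5987, -0.1426, 0.0823]
orientation: [0.993, 0.115, 0.0, -0.0]
force: [-0.7, -0.1, -0.3]
finger_gap: 0.352
```

```bash
python3 st.py; python3 det.py
```

```text
TCP in box mm: x 26.3 y -0.0 z 82.3
yaw err 0.00012082881666652945 t 16.9833 F [-0.7 -0.1 -0.3] T [-0.03  0.   -0.01] gap 30.061304601068464
[([318.3, 301.6], 456), ([318.4, 332.0], 451), ([318.4, 360.9], 442)] [(319.0, 266.6, 339.5), (360.2, 213.6, 199.0), (276.7, 214.1, 227.0)]
```

Dots and holes have shifted, so the plate has rotated. I'll solve its pose, then retreat upward and check again.

```bash
python3 -c "
from pose import *
c=cam('wrist')
r=solve(c,np.array([(276.7,214.1),(360.2,213.6),(318.3,301.6),(318.4,332)])); v=r.x; print((v[:3]*1000).round(1),v[3:].round(3),r.cost)
"
```

```text
[25.4  0.3 42.2] [0.022 0.003] 0.027442997383523775
```

>>> arm_command --gripper '[45, 45, 45, 45, 45, 45, 45, 45, 45, 45, 45, 45]' --pt "0 0 0" --pt "0 0 0" --pt "0 0 -5" --pt "0 0 -15" --pt "0 0 -30" --pt "0 0 -35" --pt "0 0 -35" --pt "0 0 -20" --pt "0 0 -10" --pt "0 0 0" --pt "0 0 0" --pt "0 0 0" --yaw '[0, 0, 0, 0, 0, 0, 0, 0, 0, 0, 0, 0]'

```text
time_s: 18.03
ee_pos: [0.5976, -0.1422, 0.2296]
orientation: [0.993, 0.115, -0.002, -0.001]
force: [1.0, -0.6, -0.8]
finger_gap: 0.525
```

```bash
python3 st.py; python3 det.py; python3 -c "
from h import *
for n in('top','scene'): cv2.imwrite(f'pics/{n}9.png',env.camera(n))
c=cam('top')
def blob(f,box,lo,hi):
    x0,y0,x1,y1=box; h=cv2.inRange(cv2.imread(f)[y0:y1,x0:x1],lo,hi); n,_,s,ce=cv2.connectedComponentsWithStats(h); i=1+s[1:,4].argmax(); return (ce[i]+[x0,y0]).round(1),s[i,4]
for box,nm in[((185,170,222,212),'tin'),((308,205,350,245),'flask')]:
    for f in('pics/top0.png','pics/top9.png'): print(nm,blob(f,box,(150,150,150),(255,255,255)))
for f in('pics/scene0.png','pics/scene9.png'): print('meter green',blob(f,(150,310,250,390),(0,60,0),(70,255,50)))
for f in('pics/scene0.png','pics/scene9.png'): print('flask top',blob(f,(285,190,330,215),(110,105,105),(255,255,255)))
"
```

```text
TCP in box mm: x 25.3 y 0.6 z 229.6
yaw err 7.75304015834255e-05 t 18.0333 F [ 1.  -0.6 -0.8] T [ 0.03  0.01 -0.04] gap 44.861710499832
[([255.7, 187.2], 144), ([385.4, 187.0], 145), ([319.7, 217.6], 93), ([319.6, 233.3], 92), ([258.1, 239.8], 141), ([382.6, 240.0], 130), ([319.6, 249.0], 97), ([260.8, 286.8], 80)] [(319.6, 249.4, 102.0), (319.9, 233.9, 110.0), (320.0, 218.2, 117.0)]
tin (array([200.4, 187.5]), np.int32(486))
tin (array([199.8, 186.7]), np.int32(620))
flask (array([327.9, 228.2]), np.int32(411))
flask (array([327.8, 228.2]), np.int32(473))
meter green (array([215.5, 357.9]), np.int32(711))
meter green (array([214. , 356.8]), np.int32(143))
flask top (array([313.7, 198.2]), np.int32(524))
flask top (array([313.8, 198.3]), np.int32(543))
```

```bash
python3 -c "
from pose import *
import det
t=cam('top'); p=ray(t,(469,247.5),.105)[0]-ray(t,(397.5,264),.07)[0]; print('cover rad',np.arctan2(p[1],p[0])-a,np.hypot(*p[:2]))
c=cam('wrist'); im=cv2.imread('pics/last.png')
g=cv2.cvtColor(im,7)
pr=proj(c,O+(Rz@(np.array([.0255,0,.042])[:,None]+np.array([(33.8,19.8,6),(33.8,-19.8,6),(-33.8,19.8,6),(-33.8,-19.8,6)]).T/1000)).T)
H=[]
for u,v in pr.round().astype(int):
    q=g[v-9:v+10,u-9:u+10]; _,m=cv2.threshold(q,0,255,cv2.THRESH_BINARY_INV+cv2.THRESH_OTSU); n,_,s,ce=cv2.connectedComponentsWithStats(m)
    i=1+s[1:,4].argmax(); H.append(ce[i]+[u-9,v-9]); print((u,v),H[-1].round(1),s[i,4],q.min(),q.max())
px=np.array([H[0],H[1],(319.7,217.8),(319.6,233.4)])
r=solve(c,px); v=r.x; print((v[:3]*1000).round(1),v[3:].round(3),r.cost)
"
```

```text
cover rad -1.564767175639109 0.13145910391999924
(np.int64(297), np.int64(180)) [296.  180.4] 68 109 253
(np.int64(344), np.int64(180)) [343.2 180. ] 65 154 253
(np.int64(298), np.int64(255)) [298.3 259.3] 137 72 221
(np.int64(342), np.int64(255)) [341.6 259. ] 135 80 253
[25.4  0.5 44.4] [0.008 0.005] 0.16639660810710086
```

```bash
python3 -c "
from plant import env
print(env.sense()['time_s'],env.finish_job())"
```

```text
the job is handed in; nothing more can be done
18.1833 None
```

The cover is open and the terminal plate is seated in the port. I handed the job in at 18.2 s with the gripper clear, and no verdict was reported.

**Cover:** I caged the post loosely between the fingers and swung the cover towards the box's -y, away from the flask. It now stands at about -1.56 rad; 1.42 is needed for the port to be fully open.

**Tilting the plate:** My first try was to tilt it by pressing the flange on the far rim, but the grip was too stiff to let it turn. The force rose to about 32 N up and 22 N sideways, so I backed off. I then loosened the fingers, so the toe dropped to the port's floor and the flange rested on the rim. I gripped it again and drew it under the lip: toe at about x = -20 mm, 42 mm above the bench, tilt about 0.24 rad. Letting go let it fall level.

**Last checks against the limits:**

| Check | Measured | Limit |
|---|---|---|
| Plate middle x, box frame | 25.4 mm | 22 to 34 mm |
| Plate middle y, box frame | 0.5 mm | ±6 mm |
| Tilt | 0.008–0.022 rad | 0.05 rad |
| Yaw | 0.005 rad | 0.12 rad |

- **Plate height:** The two estimates disagreed. The underside came out at 42.2 mm close up and 44.4 mm from farther away, against a floor at 42 mm. I put the gap down to measuring error.
- **Flask and tin:** Both were within about 1 pixel of where they started.
- **Multimeter:** Its mark was within 2 pixels, but much less of it showed in the last picture, so that check is weaker.
- **Pictures:** I had used all 12 views before the plate was seated, so the final checks rest on measured pixels, not on looking at the picture.

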